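# Drive the stuck pin out of the cue card frame

### The job

The pin that locks the cue card frame to its beechwood block is stuck. Take the drift punch from its stand and drive the pin down with it, from its plain end, out of the frame's foot and on until the chrome spring clip hidden underneath clearly pushes back, stopping before the clip is overbent; then put the punch back upright in its stand. Do not bang or lean on the block and frame, and leave the other things on the desk alone.

Things in the scene. Friction and masses are not known exactly. Their poses are not given: they have to be found in the camera images.
- block: beechwood block, 130 mm (its x) by 110 mm (its y) by 90 mm tall, fixed to the desk, with a 44 mm wide tunnel under it along its x. On it lies the clear acrylic foot (8 mm thick) of the cue card frame. Origin: centre of the underside, on the desk; z up.
- frame_top (a point): middle of the top edge of the frame's clear panel, 182 mm above the desk. The panel is 150 mm wide (block's y), fixed to the foot 58 mm to +x of the block's centre and leaning to +x.
- tunnel_floor (a point): point on the tunnel's floor under the pin. Above it sits the chrome spring clip, set at a height that differs each time and is not measured: the pin's head meets it once the pin's top is 13 to 27 mm below the mouth. The clip yields 1 mm per 2.5 N; at 3 N the pin is surely caught, at 14 N the clip is overbent.
- bore_mouth (a point): centre of the mouth of the vertical bore, in the top face of the acrylic foot, 98 mm above the desk. The bore is 10 mm wide and has a thin black rim; it runs straight down through foot (8 mm) and block (40 mm). z up.
- pin: the stuck brass pin in the bore, 9 mm thick, 52 mm long. It was put in from below: its 16 mm head is underneath, in the tunnel, and its plain end is at the top, 1 to 4 mm below the mouth. It moves only down, with a stiff, steady drag of roughly 6 to 10 N, and stays where it is left. Origin: centre of its plain top end; z up.
- punch_grip (a point): steel drift punch, 100 mm long, 130 g, standing point down in its stand. This point is on the axis of its round 16 mm thick handle, which runs from 22 mm below it to 28 mm above it. Under the handle a red hand guard, 26 mm across, 5 mm thick; below that the straight drift, 6.5 mm thick, 45 mm long. z runs up, from point to handle.
- punch_tip (a point): centre of the flat point of the same punch, 72 mm below punch_grip
- stand_hole0 (a point): centre of the mouth of the punch stand's hole, in the stand's top face, 50 mm above the desk. The stand is a wooden block, 80 by 80 by 50 mm, fixed; the hole is 12 mm wide and goes right through. With the punch put back, its guard rests on the top face and its grip point is 27 mm above the mouth.
- bell: bystander: brass handbell, 68 mm across the mouth, 124 mm tall, standing on its mouth. Origin: centre of its underside.
- lampcover: bystander: green glass lamp cover, dome 110 mm across, 74 mm tall. Origin: centre of its underside.
- flashlight: bystander: black steel flashlight lying down, 152 mm long, 40 mm thick. Origin: centre of its underside.
- mug: bystander: blue mug, 76 mm across, 90 mm tall. Origin: centre of its underside.
- tape: bystander: roll of yellow marking tape lying flat, 90 mm across, 24 mm tall. Origin: centre of its underside.
- stopwatch: bystander: round steel stopwatch lying flat, 52 mm across, 14 mm thick. Origin: centre of its underside.
Mind the look-alikes: they are no part of the job. Leave any yellow look-alike of the part that bears punch_grip alone. Leave any turquoise look-alike of the block alone.

How it is judged:
On the way, in this order (a step that is already met when the one before it is completed fails the run):
1. the punch is lifted out of its stand (z of punch_tip in the frame of stand_hole0 above 0.005 m), for 0.1 s.
2. with the punch on its top end, the pin is driven out of the frame's foot (its top more than 10 mm below the mouth) and against the spring clip with at least 3 N (z of pin in the frame of block below 0.088 m and contact force between pin and block above 3 N and contact force between punch and pin above 3 N), for 0.2 s.
At the end, for the whole second after the job is handed in: The pin's top end is over 10 mm below the bore's mouth and its head still bears on the spring clip (over 1 N); the punch stands released and at rest in the stand's hole, upright within 0.1 rad, guard down within 4 mm, axis within 8 mm of the hole's (z of pin in the frame of block below 0.088 m and contact force between pin and block above 1 N and horizontal distance between punch_grip and stand_hole0 below 0.008 m and z of punch_grip in the frame of stand_hole0 below 0.031 m and angle between punch_grip's own z axis and vertical below 0.1 rad and linear speed of punch below 0.02 m/s); the robot touches nothing.
It fails at once if the spring clip is overbent (over 14 N on it) (contact force between pin and block above 14 N).
It fails at once if the punch bears on block or frame with over 15 N (contact force between punch and block above 15 N).
It fails at once if the gripper or arm bears on block or frame with over 10 N (contact force between any of the fingers, the arm and block above 10 N).
It fails at once if a bystander is moved by more than 20 mm (distance of any of bell, lampcover, flashlight, mug, tape, stopwatch from where it was at the start of the episode above 0.02 m).
It also fails if it takes over 61 s, if anything falls off the work surface, if the arm or the gripper's body presses on something with over 40 N, if the wrist force passes 120 N, or if a joint passes its speed limit or range.

### The arm

A 7-joint arm with a two-finger parallel gripper is mounted at the origin on the work surface. World frame = base frame: x ahead of the robot, y to its left, z up, the work surface at z = 0. Lengths are in m, angles in rad, forces in N, time in s.
With the tool pointing down it reaches from about 0.35 to 0.9 m from the base axis. Payload 8.1 kg.
Tool frame: the origin (TCP) lies at the very end of the fingers, on their centre line; the grasp point (between the pads) lies 19 mm behind it (arm.tcp_to_grasp is the z of the grasp point in the tool frame, in m); z points along the fingers, y is the line along which they close (so a half turn about z gives the same grasp; the last joint's range is limited). The gripper opens to 92 mm and grips with 3 to 60 N. Pads are 19 mm wide; open, the fingers measure 130 mm over their backs; the gripper's body (75 mm by 190 mm) begins 47 mm behind the grasp point.
Start: joints at [1.011, 0.434, 0.025, 1.573, -0.012, 1.134, -0.075], TCP at [0.276, -0.561, 0.227] pointing down, gripper open.
Joint ranges: [-2.62, 2.62], [-0.44, 2.09], [-1.27, 1.32], [0.08, 2.57], [-1.32, 4.46], [0.12, 2], [-2.74, 2.74]. Speed limits (rad/s): [2.22, 2.22, 3.01, 3.01, 3.14, 3.14, 3.14].

### API

Orientations are given as a rotation vector (axis times angle).
In Python, from cell import readout, vision, sign_off, arm gives the robot as it stands. The module is installed in compiled form; this text tells all that it offers.
- The arm moves only by the shell command python3 -m creep 'ROWS' [FORCE]. ROWS is JSON, a list of rows, each a list of 5 numbers: the shift along the tool's x, y, z in units of 4 cm (1.0 is 4 cm), then the turn about the tool's z in units of 4 degrees (1.0 is 4 degrees), then the opening, from 0 (shut) to 1 (fully open). A call has 1 to 12 rows; each row shifts and turns the commanded pose from where the row before left it, along the tool's axes as they then stand; what a row does not reach is not made up. A row lasts 1/8 s, in which the tool goes at most 62.5 mm and 10.7 degrees, less where a joint would pass 70% of its speed; a pose out of reach is approached as far as the arm can. A call with a number of a shift or a turn outside -1 to 1 is refused whole. A call with a gripper value outside its range is refused whole. The fingers move at their own pace and stop on an object; FORCE is the grip in N (left out, the last holds). Time passes only in rows, so rows that do not move let the fingers close. It gives the time, the measured TCP pose, the force, the opening and the grip force at its end, in the units of the state.
- readout.observe(): the state, without advancing time (a new reading comes with each control period).
- vision.get_image(name): name is "side" or "top" or "wrist"; returns a dict with "pixels" (400x640x3 uint8, blue, green, red), "z_map" (400x640 float32, m along the optical axis (not along the pixel's ray), 0 where there is no reading), "camera_matrix" (3x3 intrinsics, pixels), "position" and "rotation" of the camera in the world. Camera axes: x right, y up, looking along -z (the intrinsics and any distortion apply to the point x, -y, -z); pixel columns grow to the right and rows downward; lengths in m; the calibration is good to about 2 mm. The wrist camera is an equidistant fisheye: a pixel r from the principal point sees the ray r / f radians off the axis. A picture is of the moment at which its call begins.
- sign_off(): hands the job in; it is judged then, once.
The state is a dict: "clock": time; "joints": joint angles; "dq": joint speeds; "joint_efforts": joint torques, N m; "position": TCP position; "ee_rot": TCP orientation; "force": force on the tool from outside, world axes, zero at the start; "ft_torque": the same for the moment, N m; "width": opening from 0.0 (shut) to 1.0 (fully open); "gripper_force": force on a finger pad.
Only numpy, scipy, OpenCV 4.12 (cv2) and the standard library are available. Lean on these libraries where they do the work, as an engineer would, in place of code of your own. Each camera call takes 0.05 s, during which the arm holds its last target. There are 200 camera calls.

## Working session

There is one attempt and no reset: what is moved stays moved. The work goes in short steps, Python scripts to look and compute and a shell command to move; the robot and the scene stay as the last step left them, time stands still between calls to the robot, and variables do not carry over. Pictures are saved under pics/ and viewed, at most 12 in all, crops included, and the job is handed in when it is done.

```bash
mkdir -p pics; cat > h.py <<'E'
import numpy as np, cv2
from cell import readout, vision, sign_off, arm
from scipy.spatial.transform import Rotation as R
def shot(n,f):
    im=vision.get_image(n); cv2.imwrite(f'pics/{f}.png',im['pixels']); np.save(f'pics/{f}.npy',im,allow_pickle=True); return im
def load(f): return np.load(f'pics/{f}.npy',allow_pickle=True).item()
def ray(im,u,v,fish=False):
    K=np.array(im['camera_matrix']); x=(u-K[0,2])/K[0,0]; y=(v-K[1,2])/K[1,1]
    if fish:
        r=np.hypot(x,y); s=np.sin(r)/r if r>1e-9 else 1; d=np.array([x*s,-y*s,-np.cos(r)])
    else: d=np.array([x,-y,-1.])
    return np.array(im['rotation'])@d
def atz(im,u,v,z,fish=False):
    d=ray(im,u,v,fish); p=np.array(im['position']); return p+d*(z-p[2])/d[2]
def dep(im,u,v):
    return np.array(im['position'])+ray(im,u,v)*im['z_map'][int(v),int(u)]
E
python3 - <<'E'
from h import *
for n in ['top','side']:
    im=shot(n,n+'0'); print(im['position'],im['rotation'],im['camera_matrix'])
print(readout.observe())
E
```

```text
[ 0.43130183 -0.01409155  1.47455306] [ 0.0515276  -0.02872978 -1.59306815] [[516.58012388   0.         316.71646364]
 [  0.         516.58012388 202.67042114]
 [  0.           0.           1.        ]]
[0.22402423 0.76191305 0.64957912] [ 0.23757475 -1.35345932 -2.47706161] [[388.49707306   0.         325.19007977]
 [  0.         388.49707306 204.78149023]
 [  0.           0.           1.        ]]
{'clock': 0.1, 'joints': array([ 1.01142554,  0.43512863,  0.02495757,  1.57400195, -0.01161159,
        1.13399627, -0.07507957]), 'dq': array([ 0.00225695, -0.00183484, -0.00046979, -0.00210723,  0.00114395,
        0.0012529 ,  0.00138745]), 'joint_efforts': array([ 2.85428687e-03, -6.69136119e+01,  9.88027900e-01, -3.15147471e+01,
       -6.05083513e-02,  3.74896161e-02,  4.25817504e-06]), 'position': array([ 0.27542083, -0.56053374,  0.22604019]), 'ee_rot': array([-3.05873960e+00, -7.10912752e-01,  6.59115983e-04]), 'force': array([ 0.78849372, -0.55834651, -0.26845856]), 'ft_torque': array([0.05322069, 0.03647002, 0.00458519]), 'gripper_force': 0.0, 'width': 0.999570638795429}
```

View pics/top0.png

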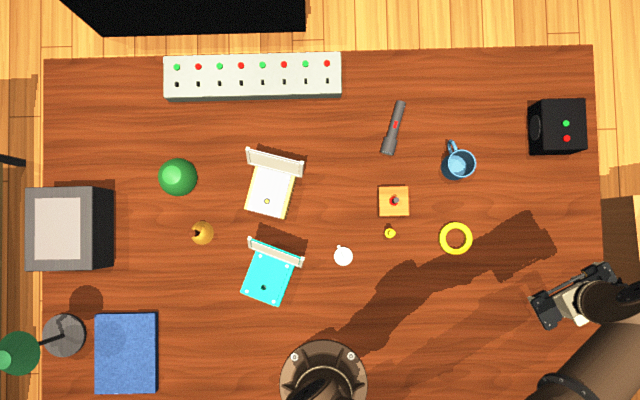

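View pics/side0.png

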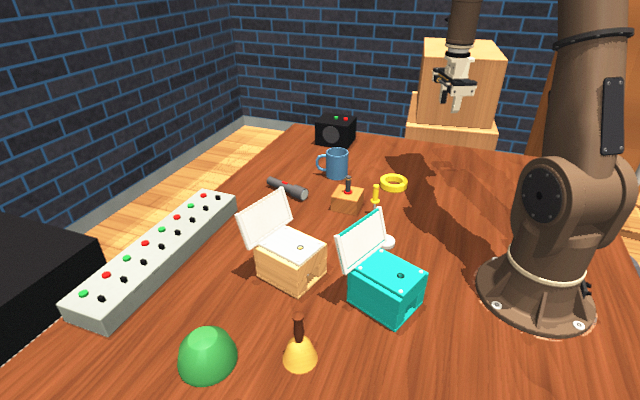

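The top view shows the stand at about (394,201), with the real punch's red guard and dark handle on it. The yellow look-alike is at (390,232). The beech block's bore is at about (267,201) and its panel is above at (275,162), leaning to +x. The turquoise block is the decoy. The side view agrees: bore (300,247), punch (348,188).

```bash
sed -i "s/np.array(im\['rotation'\])@d/R.from_rotvec(im['rotation']).as_matrix()@d/" h.py
python3 - <<'E'
from h import *
a=load('top0')['pixels']; b=load('side0')['pixels']
c=lambda i,x,y,w,h,s: cv2.resize(i[y:y+h,x:x+w],None,fx=s,fy=s,interpolation=cv2.INTER_CUBIC)
A=np.hstack([c(a,364,171,60,45,6.6)[:297,:396],c(a,237,176,60,45,6.6)[:297,:396]])
B=np.hstack([c(b,318,170,60,45,6.6)[:297,:396],c(b,270,225,60,45,6.6)[:297,:396]])
cv2.imwrite('pics/crop.png',np.vstack([A,B]))
t=load('top0');s=load('side0')
print('bore',atz(t,267,201,.098),atz(s,300,247,.098))
print('stand corners',[atz(t,u,v,.05).round(3) for u,v in [(378,187),(408,185),(410,216),(380,217)]])
print('panel',atz(t,247,149,.182),atz(t,303,162,.182))
E
```

```text
bore [0.50923785 0.13780883 0.098     ] [0.51110244 0.1397223  0.098     ]
stand corners [array([ 0.544, -0.164,  0.05 ]), array([ 0.547, -0.247,  0.05 ]), array([ 0.462, -0.25 ,  0.05 ]), array([ 0.461, -0.168,  0.05 ])]
panel [0.63707685 0.17679942 0.182     ] [0.60066676 0.03610924 0.182     ]
```

View pics/crop.png

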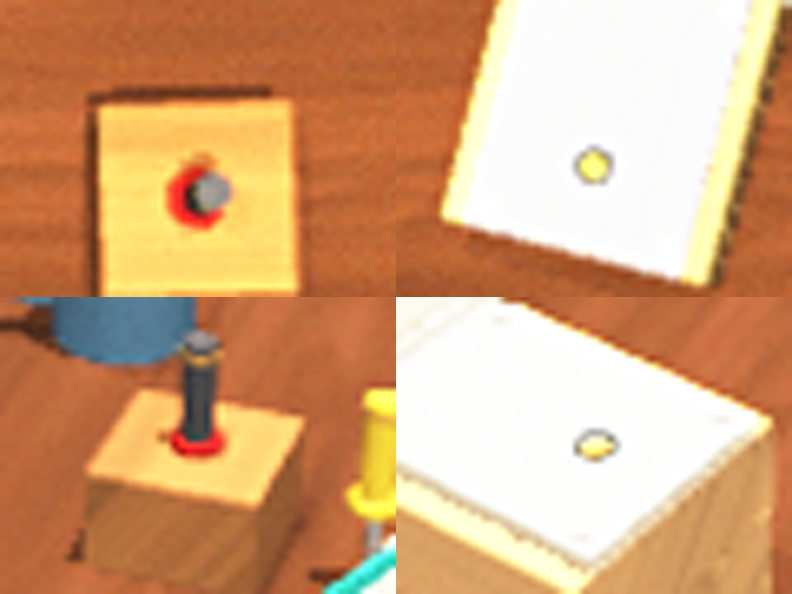

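The crops give these pixels:

| Point | Top view | Side view |
|---|---|---|
| Bore centre | (266.9,201.0) | (300.3,247.3) |
| Punch cap | (396.1,200.1) | (348.4,176.8) |
| Guard | (393.8,200.6) | (347.8,192) |

```bash
cat >> h.py <<'E'
def need(target_xy, z=None):
    s=readout.observe(); p=s['position']; M=R.from_rotvec(s['ee_rot']).as_matrix()
    d=np.array([target_xy[0],target_xy[1],p[2] if z is None else z])-p
    return (M.T@d/0.04).round(3), p.round(4), M.round(3).tolist()
E
python3 - <<'E'
from h import *
t=load('top0');s=load('side0')
def tri(a,b):
    p1,p2=np.array(t['position']),np.array(s['position']);d1,d2=ray(t,*a),ray(s,*b)
    k=np.linalg.lstsq(np.c_[d1,-d2],p2-p1,rcond=None)[0]; return (p1+k[0]*d1).round(4),(p2+k[1]*d2).round(4)
print('bore',tri((266.9,201),(300.3,247.3)),atz(t,266.9,201,.098),atz(s,300.3,247.3,.098))
print('cap',tri((396.1,200.1),(348.4,176.8)),atz(t,396.1,200.1,.105),atz(s,348.4,176.8,.105))
print('guard',atz(t,393.8,200.6,.055),atz(s,347.8,192,.055))
print('decoy',atz(t,390,233,.05))
print(need((.504,-.207),.25))
E
```

```text
bore (array([0.5093, 0.1383, 0.0964]), array([0.5108, 0.1388, 0.0965])) [0.50924403 0.13807646 0.098     ] [0.51004998 0.14046924 0.098     ]
cap (array([ 0.5035, -0.2059,  0.1018]), array([ 0.5047, -0.2056,  0.1018])) [ 0.50331293 -0.20549327  0.105     ] [ 0.50312602 -0.19999468  0.105     ]
guard [ 0.50471308 -0.20613889  0.055     ] [ 0.50235345 -0.19725679  0.055     ]
decoy [ 0.41609937 -0.19373884  0.05      ]
(array([ 9.027, -5.413, -0.592]), array([ 0.2754, -0.5605,  0.226 ]), [[0.897, 0.441, -0.001], [0.441, -0.897, 0.001], [-0.0, -0.001, -1.0]])
```

```bash
python3 -m creep '[[0.9,-0.54,-0.05,0,1],[0.9,-0.54,-0.05,0,1],[0.9,-0.54,-0.05,0,1],[0.9,-0.54,-0.05,0,1],[0.9,-0.54,-0.05,0,1],[0.9,-0.54,-0.05,0,1],[0.9,-0.54,-0.05,0,1],[0.9,-0.54,-0.05,0,1],[0.9,-0.54,-0.05,0,1],[0.9,-0.54,-0.05,0,1]]'; python3 -m creep '[[0,0,0,1,1],[0,0,0,1,1],[0,0,0,1,1],[0,0,0,1,1],[0,0,0,1,1],[0,0,0,1,1],[0,0,0,1,1],[0,0,0,1,1],[0,0,0,1,1],[0,0,0,1,1],[0,0,0,0,1]]'
python3 - <<'E'
from h import *
w=shot('wrist','w1');shot('side','s1'); print(w['position'],w['rotation'],w['camera_matrix']); print(need((.504,-.205),.25))
E
```

```text
clock: 1.35
position: [0.5038, -0.2071, 0.2465]
ee_rot: [-3.06, -0.711, 0.001]
force: [0.3, -0.3, -0.2]
width: 0.996
gripper_force: 0.0
clock: 2.72
position: [0.5033, -0.2082, 0.2464]
ee_rot: [-3.119, 0.378, 0.001]
force: [-0.5, 0.1, -0.4]
width: 1.001
gripper_force: 0.0
[ 0.58464128 -0.22751902  0.40320033] [-0.22192261  0.28029502 -1.79525779] [[309.70691629   0.         324.40696757]
 [  0.         309.70691629 199.47982325]
 [  0.           0.           1.        ]]
(array([-0.004, -0.083, -0.086]), array([ 0.5034, -0.2083,  0.2465]), [[0.971, -0.237, -0.0], [-0.237, -0.971, 0.0], [-0.0, 0.0, -1.0]])
```

View pics/w1.png

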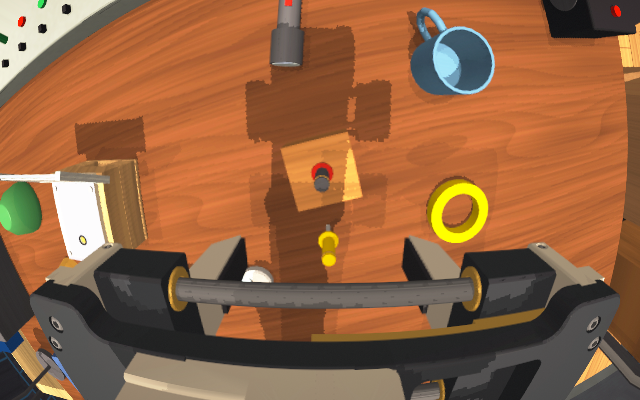

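The wrist view shows the punch cap at about (322,185) and the guard at (322,172), midway between the fingers. Nothing blocks the approach.

```bash
python3 - <<'E'
from h import *
w=load('w1'); 
for u,v,z in [(321.5,184.5,.105),(321.5,171,.055)]: 
    p=atz(w,u,v,z,True); print(p, need(p[:2],.068))
E
```

```text
[ 0.50740449 -0.20602573  0.105     ] (array([ 0.087, -0.078,  4.463]), array([ 0.5034, -0.2083,  0.2465]), [[0.971, -0.237, -0.0], [-0.237, -0.971, 0.0], [-0.0, 0.0, -1.0]])
[ 0.51007667 -0.20629634  0.055     ] (array([ 0.153, -0.088,  4.463]), array([ 0.5034, -0.2083,  0.2465]), [[0.971, -0.237, -0.0], [-0.237, -0.971, 0.0], [-0.0, 0.0, -1.0]])
```

```bash
python3 -m creep '[[0.05,-0.06,0.5,0,1],[0,0,0.5,0,1],[0,0,0.5,0,1],[0,0,0.5,0,1],[0,0,0.5,0,1],[0,0,0.5,0,1],[0,0,0.5,0,1],[0,0,0.4,0,1],[0,0,0.3,0,1],[0,0,0.26,0,1],[0,0,0,0,1]]' ; python3 -m creep '[[0,0,0,0,0],[0,0,0,0,0],[0,0,0,0,0],[0,0,0,0,0],[0,0,0,0,0],[0,0,0,0,0],[0,0,0,0,0],[0,0,0,0,0]]' 50
python3 - <<'E'
from h import *
shot('wrist','w2');shot('top','t2');s=shot('side','s2')
c=s['pixels'][120:270,260:440]; cv2.imwrite('pics/s2c.png',cv2.resize(c,None,fx=4,fy=4))
E
```

```text
clock: 4.2
position: [0.5057, -0.2064, 0.0677]
ee_rot: [-3.119, 0.378, 0.002]
force: [-0.8, 0.0, -0.4]
width: 0.999
gripper_force: 0.0
clock: 5.2
position: [0.506, -0.2064, 0.0683]
ee_rot: [-3.119, 0.378, -0.0]
force: [-0.0, 1.9, 1.7]
width: 0.179
gripper_force: 1.3
```

View pics/s2c.png

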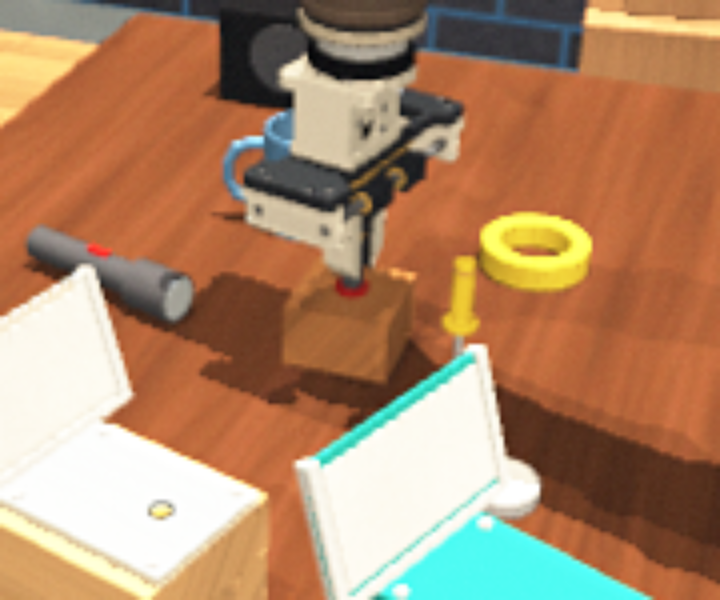

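The fingers have just met the handle above the guard, so I'll let the grip build up and then lift.

```bash
python3 -m creep '[[0,0,0,0,0],[0,0,0,0,0],[0,0,0,0,0],[0,0,0,0,0],[0,0,-0.1,0,0],[0,0,-0.2,0,0]]' 50;  python3 -m creep '[[0,0,-0.3,0,0],[0,0,-0.3,0,0],[0,0,-0.4,0,0],[0,0,-0.4,0,0],[0,0,-0.4,0,0],[0,0,-0.4,0,0],[0,0,-0.4,0,0],[0,0,-0.3,0,0],[0,0,-0.2,0,0],[0,0,0,0,0]]'
python3 - <<'E'
from h import *
w=shot('wrist','w3');s=shot('side','s3')
print(need((.5095,.1385),.2))
c=s['pixels'][90:210,310:430]; d=w['pixels'][130:330,230:420]
cv2.imwrite('pics/s3c.png',np.hstack([cv2.resize(c,(400,400),interpolation=2),cv2.resize(d,(380,400),interpolation=2)]))
E
```

```text
clock: 6.1
position: [0.5057, -0.2065, 0.0805]
ee_rot: [3.119, -0.378, -0.001]
force: [0.1, -0.2, -1.7]
width: 0.166
gripper_force: 50.0
clock: 7.35
position: [0.5063, -0.2065, 0.2048]
ee_rot: [3.119, -0.378, 0.001]
force: [-0.2, -1.0, -2.9]
width: 0.162
gripper_force: 50.0
(array([-1.97 , -8.394,  0.099]), array([ 0.5058, -0.2064,  0.2039]), [[0.971, -0.239, -0.001], [-0.239, -0.971, 0.0], [-0.001, -0.0, -1.0]])
```

View pics/s3c.png

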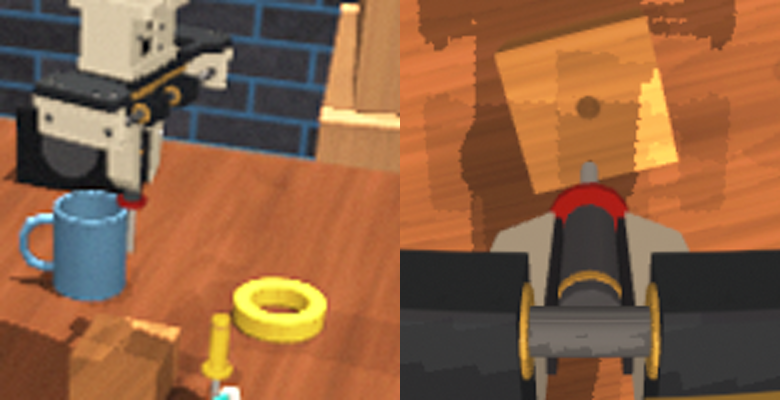

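The punch is held and straight. In the wrist image the stand hole is at about (324,183.5) and the tip's far edge is at about (324.5,211).

```bash
python3 - <<'E'
from h import *
w=load('w3'); p=readout.observe()['position']
print('hole',atz(w,324,183.5,.05,True)); print('tip edge',atz(w,324.5,211,p[2]-.063,True),'tcp',p)
E
python3 -m creep '[[-0.16,-0.7,0,0,0],[-0.16,-0.7,0,0,0],[-0.16,-0.7,0,0,0],[-0.16,-0.7,0,0,0],[-0.16,-0.7,0,0,0],[-0.16,-0.7,0,0,0],[-0.16,-0.7,0,0,0],[-0.16,-0.7,0,0,0],[-0.16,-0.7,0,0,0],[-0.16,-0.7,0,0,0],[-0.16,-0.7,0,0,0],[0,0,0,0,0]]'
python3 -m creep '[[-0.21,-0.69,0.3,0,0],[0,0,0.3,0,0],[0,0,0.1,0,0],[0,0,0,0,0]]'
python3 - <<'E'
from h import *
w=shot('wrist','w4');s=shot('side','s4');t=shot('top','t4')
print(need((.5095,.1385),.18))
c=s['pixels'][180:280,240:360]; d=w['pixels'][150:290,240:408]
cv2.imwrite('pics/c4.png',np.hstack([cv2.resize(c,(400,333),interpolation=2),cv2.resize(d,(400,333),interpolation=2)]))
E
```

```text
hole [ 0.50757036 -0.20623176  0.05      ]
tip edge [ 0.50986824 -0.20716778  0.14092356] tcp [ 0.50577125 -0.2063646   0.20392356]
clock: 8.95
position: [0.5107, 0.1121, 0.2037]
ee_rot: [-3.119, 0.372, 0.002]
force: [0.2, -0.3, -1.3]
width: 0.163
gripper_force: 50.0
clock: 9.45
position: [0.5097, 0.1369, 0.1759]
ee_rot: [3.117, -0.381, -0.001]
force: [0.9, -0.2, -2.0]
width: 0.166
gripper_force: 50.0
(array([-0.02 , -0.018, -0.082]), array([0.5101, 0.1376, 0.1767]), [[0.971, -0.24, 0.001], [-0.24, -0.971, -0.0], [0.001, -0.0, -1.0]])
```

View pics/c4.png

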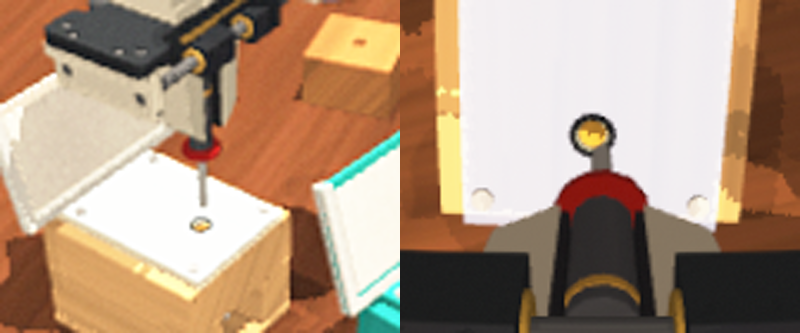

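In the crop the bore is at wrist pixel (320.6,206.3) and the tip's far edge at (324.8,211). The side view has the bore at (300.3,247.4) and the tip bottom at (301.2,241.3). The tip looks slightly off in tool y.

```bash
python3 - <<'E'
from h import *
w=load('w4');s=load('s4'); o=readout.observe(); p=o['position']; M=R.from_rotvec(o['ee_rot']).as_matrix(); zt=p[2]-.063
bw=atz(w,320.6,206.3,.098,True); tw=atz(w,324.8,211,zt,True)-M[:,0]*.0032
bs=atz(s,300.3,247.4,.098); ts=atz(s,301.2,241.3,zt)
print(bw,tw,bs,ts,p); 
for b,t in((bw,tw),(bs,ts)): print('shift mm tool xy',(M.T@(b-t))[:2]*1e3)
c=w['pixels'][180:240,285:365]; cv2.imwrite('pics/c5.png',np.hstack([cv2.resize(c,(400,300),interpolation=2),cv2.resize(s['pixels'][215:265,268:335],(400,300),interpolation=2)]))
E
```

```text
[0.51287892 0.13944949 0.098     ] [0.51061523 0.13659911 0.11371149] [0.50991003 0.14079559 0.098     ] [0.50835471 0.13805057 0.11371365] [0.51011358 0.1376087  0.17671365]
shift mm tool xy [ 1.5025711  -3.30886277]
shift mm tool xy [ 0.84020792 -3.03652512]
```

View pics/c5.png

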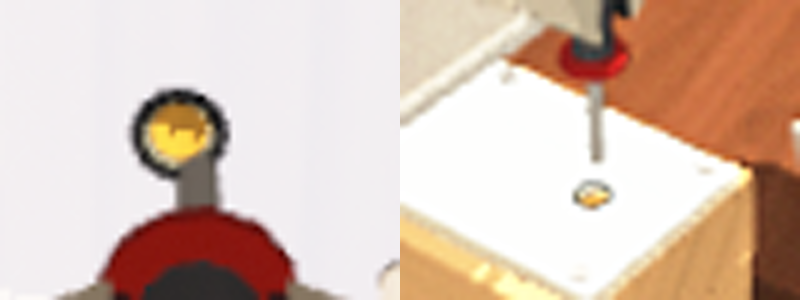

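The enlarged crops confirm it: the bore is at (321.2,206.8), the tip centre column at 324.4 and the tip's far edge at about 210.4. I'll shift by about (+1.2, −2.8) mm, lower to just above the mouth and look again.

```bash
python3 -m creep '[[0.03,-0.07,0.1,0,0],[0,0,0.15,0,0],[0,0,0.05,0,0],[0,0,0,0,0]]'
python3 - <<'E'
from h import *
w=shot('wrist','w6');s=shot('side','s6');print(readout.observe()['position'])
c=w['pixels'][180:240,285:365]; cv2.imwrite('pics/c6.png',np.hstack([cv2.resize(c,(400,300),interpolation=2),cv2.resize(s['pixels'][215:265,268:335],(400,300),interpolation=2)]))
E
```

```text
clock: 10.1
position: [0.5114, 0.1406, 0.164]
ee_rot: [3.118, -0.378, -0.001]
force: [-0.0, -0.0, -1.5]
width: 0.164
gripper_force: 50.0
[0.5115917  0.14068536 0.16435908]
```

View pics/c6.png

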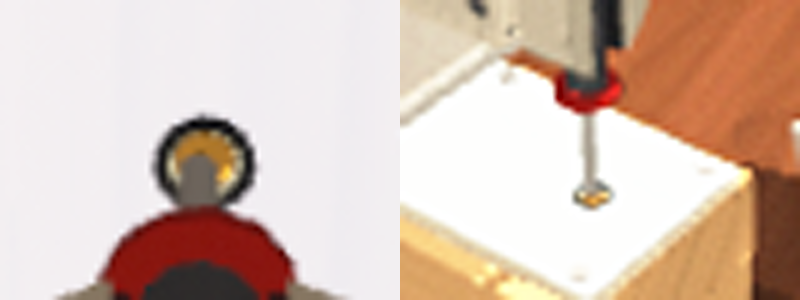

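The tip now sits over the bore. The wrist crop has the bore at (325.8,212.4) and the tip at (324.8, edge 210.4). In the side view the tip is at about (299.7,246.3).

```bash
python3 - <<'E'
from h import *
w=load('w6');s=load('s6'); o=readout.observe(); p=o['position']; M=R.from_rotvec(o['ee_rot']).as_matrix(); zt=p[2]-.063
bw=atz(w,325.8,212.4,.098,True); tw=atz(w,324.8,210.4,zt,True)-M[:,0]*.0032
bs=atz(s,300.3,247.3,.098); ts=atz(s,299.7,246.2,zt)
for b,t in((bw,tw),(bs,ts)): print('shift mm tool xy',(M.T@(b-t))[:2]*1e3)
E
```

```text
shift mm tool xy [0.35905207 0.77829306]
shift mm tool xy [-0.86446447  0.89980438]
```

```bash
python3 -m creep '[[0,0.02,0,0,0],[0,0,0,0,0],[0,0,0.03,0,0],[0,0,0.03,0,0],[0,0,0.03,0,0],[0,0,0.02,0,0],[0,0,0,0,0]]'; for i in 1 ; do python3 -m creep '[[0,0,0.03,0,0],[0,0,0,0,0]]'; done
```

```text
clock: 11.08
position: [0.5114, 0.1399, 0.1599]
ee_rot: [3.119, -0.378, -0.0]
force: [0.6, -1.3, -1.8]
width: 0.161
gripper_force: 50.0
clock: 11.32
position: [0.5116, 0.14, 0.1592]
ee_rot: [-3.118, 0.378, -0.001]
force: [-1.4, -1.1, 4.1]
width: 0.165
gripper_force: 50.0
```

```bash
for i in 1 2 3 4; do :; done; python3 -m creep '[[0,0,0.01,0,0],[0,0,0,0,0]]' | grep -E 'pos|force:';python3 -m creep '[[0,0,0.01,0,0],[0,0,0,0,0]]' | grep -E 'pos|force:';python3 -m creep '[[0,0,0.01,0,0],[0,0,0,0,0]]' | grep -E 'pos|force:'
```

```text
position: [0.5117, 0.14, 0.1589]
force: [-1.5, -0.6, 5.2]
gripper_force: 50.0
position: [0.5117, 0.14, 0.1585]
force: [-1.6, -0.4, 5.8]
gripper_force: 50.0
position: [0.5117, 0.1399, 0.1581]
force: [-1.1, -1.0, 5.8]
gripper_force: 50.0
```

The force holds steady at about 7.4 N while moving, so the pin is sliding. Next I'll drive it to just short of the clip range.

```bash
python3 -m creep '[[0,0,0.03,0,0],[0,0,0.03,0,0],[0,0,0.03,0,0],[0,0,0.03,0,0],[0,0,0,0,0]]' | grep -E 'pos|force:';python3 -m creep '[[0,0,0.03,0,0],[0,0,0.03,0,0],[0,0,0.03,0,0],[0,0,0,0,0]]' | grep -E 'pos|force:'
```

```text
position: [0.5116, 0.14, 0.1532]
force: [-1.6, -1.1, 5.4]
gripper_force: 50.0
position: [0.5117, 0.14, 0.1496]
force: [-1.0, -1.3, 4.8]
gripper_force: 50.0
```

```bash
python3 -m creep '[[0,0,0.02,0,0],[0,0,0.02,0,0],[0,0,0,0,0]]' | grep -E 'pos|force: \[';python3 -m creep '[[0,0,0.02,0,0],[0,0,0.01,0,0],[0,0,0,0,0]]' | grep -E 'pos|force: \[';python3 -m creep '[[0,0,0.02,0,0],[0,0,0.01,0,0],[0,0,0,0,0]]' | grep -E 'pos|force: \['
```

```text
position: [0.5117, 0.14, 0.148]
force: [-1.0, -1.0, 5.1]
position: [0.5116, 0.14, 0.1468]
force: [-2.1, -1.7, 6.5]
position: [0.5117, 0.14, 0.1457]
force: [-0.8, -0.7, 6.6]
```

```bash
python3 -m creep '[[0,0,0.02,0,0],[0,0,0.01,0,0],[0,0,0,0,0]]' | grep -E 'pos|force: \[';python3 -m creep '[[0,0,0.01,0,0],[0,0,0.01,0,0],[0,0,0,0,0]]' | grep -E 'pos|force: \['
```

```text
position: [0.5117, 0.14, 0.1444]
force: [-0.4, -0.5, 6.1]
position: [0.5117, 0.14, 0.1436]
force: [-0.2, -0.2, 6.3]
```

Still on the drag plateau at about 6 N, so on in small steps.

```bash
python3 -m creep '[[0,0,0.02,0,0],[0,0,0.01,0,0],[0,0,0,0,0]]' | grep -E 'pos|force: \[';python3 -m creep '[[0,0,0.02,0,0],[0,0,0.01,0,0],[0,0,0,0,0]]' | grep -E 'pos|force: \['
```

```text
position: [0.5117, 0.14, 0.1424]
force: [-1.8, 0.1, 5.1]
position: [0.5117, 0.14, 0.1412]
force: [-1.8, -0.0, 5.5]
```

```bash
python3 -m creep '[[0,0,0.01,0,0],[0,0,0.01,0,0],[0,0,0,0,0]]' | grep -E 'pos|force: \['
```

```text
position: [0.5117, 0.14, 0.1406]
force: [-0.9, -0.4, 6.9]
```

```bash
python3 -m creep '[[0,0,0.02,0,0],[0,0,0,0,0]]' | grep -E 'pos|force: \[';python3 -m creep '[[0,0,0.02,0,0],[0,0,0,0,0]]' | grep -E 'pos|force: \['
```

```text
position: [0.5118, 0.14, 0.1399]
force: [-2.5, -0.9, 7.7]
position: [0.5118, 0.14, 0.1392]
force: [-2.6, -0.9, 9.9]
```

The clip is clearly pushing back: about 4 N above the plateau, rising roughly 2.5 N/mm. One more small step, then hold.

```bash
python3 -m creep '[[0,0,0.02,0,0],[0,0,0,0,0],[0,0,0,0,0],[0,0,0,0,0]]' | grep -E 'clock|pos|force: \['
```

```text
clock: 17.2
position: [0.5119, 0.14, 0.1386]
force: [-2.9, -1.7, 11.3]
```

Clip load is about 5.5 N, so the pin is caught. Now I'll withdraw straight up and go back to the stand.

```bash
python3 -m creep '[[0,0,-0.1,0,0],[0,0,-0.2,0,0],[0,0,-0.2,0,0],[0,0,-0.3,0,0],[0,0,-0.4,0,0],[0,0,-0.4,0,0],[0,0,-0.2,0,0],[0,0,0,0,0]]'; python3 - <<'E'
from h import *
print(need((.507,-.2055),.2))
E
```

```text
clock: 18.2
position: [0.5117, 0.14, 0.2102]
ee_rot: [-3.118, 0.378, -0.002]
force: [-0.5, 0.3, -1.4]
width: 0.166
gripper_force: 50.0
(array([1.951, 8.416, 0.253]), array([0.5117, 0.14  , 0.2102]), [[0.971, -0.239, 0.001], [-0.239, -0.971, 0.0], [0.001, -0.001, -1.0]])
```

```bash
python3 -m creep '[[0.16,0.7,0,0,0],[0.16,0.7,0,0,0],[0.16,0.7,0,0,0],[0.16,0.7,0,0,0],[0.16,0.7,0,0,0],[0.16,0.7,0,0,0],[0.16,0.7,0,0,0],[0.16,0.7,0,0,0],[0.16,0.7,0,0,0],[0.16,0.7,0,0,0],[0.16,0.7,0,0,0],[0,0,0,0,0]]'
python3 -m creep '[[0.19,0.7,0.5,0,0],[0,0,0.5,0,0],[0,0,0.5,0,0],[0,0,0.5,0,0],[0,0,0.1,0,0],[0,0,0,0,0]]'
python3 - <<'E'
from h import *
w=shot('wrist','w7');s=shot('side','s7');print(need((.507,-.2055),.116))
c=w['pixels'][170:230,285:365]; cv2.imwrite('pics/c7.png',np.hstack([cv2.resize(c,(400,300),interpolation=2),cv2.resize(s['pixels'][165:215,315:382],(400,300),interpolation=2)]))
E
```

```text
clock: 19.7
position: [0.5052, -0.1787, 0.2088]
ee_rot: [3.117, -0.385, -0.002]
force: [-0.0, 0.7, -1.3]
width: 0.165
gripper_force: 50.0
clock: 20.45
position: [0.5069, -0.2045, 0.1256]
ee_rot: [-3.119, 0.377, 0.001]
force: [0.0, -0.0, -1.4]
width: 0.168
gripper_force: 50.0
(array([-0.005,  0.017,  0.257]), array([ 0.5074, -0.2049,  0.1263]), [[0.971, -0.239, 0.001], [-0.239, -0.971, -0.0], [0.001, 0.0, -1.0]])
```

View pics/c7.png

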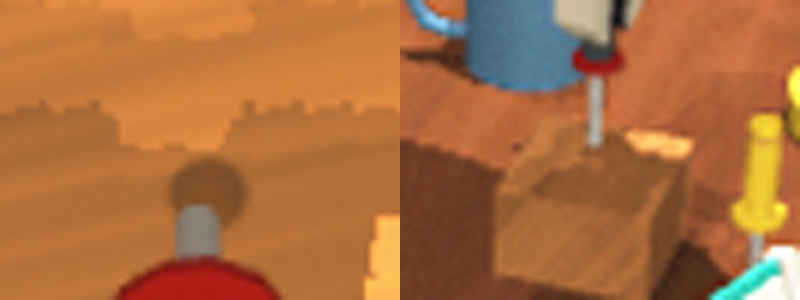

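In the wrist crop the hole is at about (326.6,208.4) and the tip at 324.8 with its far edge at 211.

```bash
python3 - <<'E'
from h import *
w=load('w7'); o=readout.observe(); p=o['position']; M=R.from_rotvec(o['ee_rot']).as_matrix(); zt=p[2]-.063
b=atz(w,326.6,208.4,.05,True); t=atz(w,324.8,211,zt,True)-M[:,0]*.0032
print(b,t,p,'shift mm',(M.T@(b-t))[:2]*1e3)
E
```

```text
[ 0.50802477 -0.20620272  0.05      ] [ 0.50780936 -0.20463974  0.06328643] [ 0.50735306 -0.20489863  0.12629023] shift mm [0.56659785 1.46624933]
```

```bash
python3 -m creep '[[0.01,0.035,0.1,0,0],[0,0,0.1,0,0],[0,0,0.1,0,0],[0,0,0.1,0,0],[0,0,0.1,0,0],[0,0,0,0,0]]' | grep -E 'pos|force: \['; python3 -m creep '[[0,0,0.1,0,0],[0,0,0.1,0,0],[0,0,0.1,0,0],[0,0,0.1,0,0],[0,0,0,0,0]]' | grep -E 'pos|force: \['
```

```text
position: [0.5066, -0.2064, 0.1051]
force: [-0.1, 0.0, -1.3]
position: [0.5066, -0.2064, 0.0891]
force: [-0.4, 0.0, -1.6]
```

```bash
python3 -m creep '[[0,0,0.15,0,0],[0,0,0.15,0,0],[0,0,0.1,0,0],[0,0,0.05,0,0],[0,0,0,0,0]]' | grep -E 'pos|force: \['; python3 -m creep '[[0,0,0.03,0,0],[0,0,0.02,0,0],[0,0,0,0,0]]' | grep -E 'pos|force: \['
```

```text
position: [0.5068, -0.2064, 0.0714]
force: [0.8, -0.9, -2.1]
position: [0.5068, -0.2065, 0.0695]
force: [0.6, 0.5, -1.0]
```

```bash
python3 -m creep '[[0,0,0.03,0,0],[0,0,0,0,0],[0,0,0,0,0.25],[0,0,0,0,0.35],[0,0,0,0,0.5],[0,0,0,0,0.7],[0,0,0,0,1],[0,0,0,0,1],[0,0,0,0,1],[0,0,0,0,1]]'
python3 -m creep '[[0,0,-0.3,0,1],[0,0,-0.5,0,1],[0,0,-0.6,0,1],[0,0,-0.6,0,1],[0,0,-0.6,0,1],[0,0,-0.6,0,1],[0,0,-0.6,0,1],[0,0,-0.4,0,1],[0,0,0,0,1],[0,0,0,0,1]]'
python3 - <<'E'
from h import *
w=shot('wrist','w8');s=shot('side','s8')
cv2.imwrite('pics/c8.png',np.hstack([cv2.resize(w['pixels'][120:240,260:400],(400,343),interpolation=2),cv2.resize(s['pixels'][165:268,270:390],(400,343),interpolation=2)]))
E
```

```text
clock: 24.18
position: [0.5069, -0.2064, 0.0683]
ee_rot: [3.119, -0.378, 0.0]
force: [0.3, -0.0, -0.1]
width: 0.954
gripper_force: 0.0
clock: 25.42
position: [0.5064, -0.2063, 0.2356]
ee_rot: [-3.119, 0.378, 0.002]
force: [0.6, -0.4, 0.2]
width: 1.0
gripper_force: 0.0
```

View pics/c8.png

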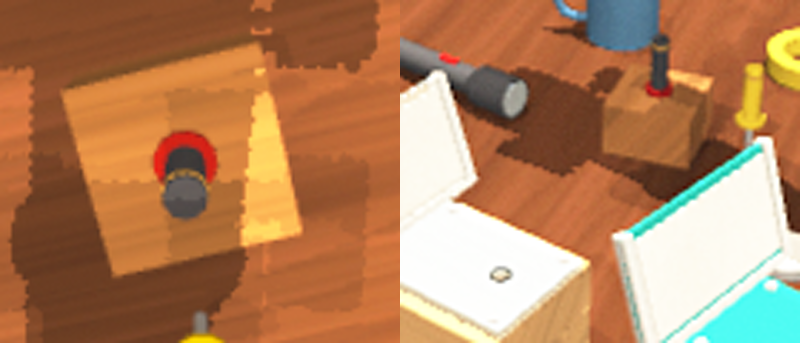

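The punch stands upright with its guard seated on the stand (guard at crop (185,160), cap at (185,198)). The bore is now dark and empty at the top, and the gripper is clear.

```bash
python3 -c "
from cell import sign_off; print(sign_off())"
```

```text
the job is handed in; nothing more can be done
None
```

The job is handed in (no verdict came back): the pin is driven about 22 mm below the mouth and bears on the spring clip at an estimated 5.5 N, and the punch stands upright in its stand with the gripper clear.

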